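# Unstack the trivets, spice jar and tea light

## Robot

A 6-joint arm with a two-finger parallel gripper is mounted at the origin on a cart in front of the work surface, level with it; the furniture and walls round the work are solid. World frame = base frame: x ahead of the robot, y to its left, z up, the work surface at z = 0. Lengths are in m, angles in rad, forces in N, time in s.
With the tool pointing down it reaches from about 0.35 to 0.725 m from the base axis. Payload 6 kg.
Tool frame: the origin (TCP) lies midway between the tips of the shut fingers; the grasp point (between the pads) lies 19 mm behind it; z points along the fingers, y is the line along which they close (so a half turn about z gives the same grasp; the last joint's range is limited). The gripper opens to 85 mm and grips with 20 to 120 N. Pads are 22 mm wide; open, the fingers measure 114 mm over their backs; the gripper's body (76 mm by 85 mm) begins 54 mm behind the grasp point. The pads swing forward as they close: fully open they stand 13 mm farther back than shut.
Start: joints at [-0.886, 0.04, 0.085, 0, -1.615, -0.334], TCP at [0.206, -0.563, 0.231] pointing down, gripper open.
Joint ranges: [-2.56, 2.56], [-1.29, 2.01], [-1.08, 1.49], [-3.29, 1.98], [-2.81, -0.18], [-2.99, 2.99]. Speed limits (rad/s): [2.57, 2.57, 3.01, 3.14, 3.14, 3.14].

## Interface

Orientations are given as a rotation vector (axis times angle).
In Python, from workcell import arm gives the robot as it stands.
- The arm moves only by the tool step_arm, never from a script. Its argument "plan" is text: rows parted by semicolons, each of 7 numbers parted by spaces: the turn, a rotation vector about the tool's x, y, z in degrees, then the shift along the tool's x, y, z in m, then the opening, from 0 (shut) to 1 (fully open). In form: wx wy wz tx ty tz jaw; .... A call has 1 to 20 rows; each row is the pose to reach, as a shift and turn from the pose commanded when the call began, along the tool's axes at that moment; what a row does not reach only later rows make up. A row lasts 1/12 s, in which the tool goes at most 41.7 mm and 7.16 degrees, less where a joint would pass 70% of its speed; a pose out of reach is approached as far as the arm can. A call with a gripper value outside its range is refused whole. The fingers move at their own pace and stop on an object; the grip force is fixed at half the most. Time passes only in rows, so rows that repeat a pose let the fingers close. It gives the time, the measured TCP pose, the force, the opening and the grip force at its end, in the units of the state.
- arm.get_obs(): the state, without advancing time (a new reading comes with each control period).
- arm.capture(name): name is "scene" or "side" or "wrist"; returns a dict with "img" (400x640x3 uint8, red, green, blue), "fov_y" (degrees; the focal length in pixels is half the picture's height over the tangent of half this angle, whatever the lens; pixels are square), "cx", "cy" (the principal point, pixels), "extrinsics" (4x4, takes a point from world to camera coordinates). Camera axes: x right, y down, z forward; pixel columns grow to the right and rows downward; lengths in m; the calibration is good to about 2 mm. The wrist camera is an equidistant fisheye: a pixel r from the principal point sees the ray r / f radians off the axis. A picture is of the moment at which its call begins. There is no depth.
- arm.finish_job(): hands the job in; it is judged then, once.
The state is a dict: "time": time; "joints": joint angles; "joint_vel": joint speeds; "joint_torque": joint torques, N m; "tcp_pos": TCP position; "tcp_rot": TCP orientation; "ft_force": force on the tool from outside, world axes, zero at the start; "wrist_torque": the same for the moment, N m; "gripper_width": opening from 0.0 (shut) to 1.0 (fully open); "gripper_force": force on a finger pad.
Only numpy, scipy, OpenCV 4.12 (cv2) and the standard library are available. Lean on these libraries where they do the work, as an engineer would, in place of code of your own. Each camera call takes 0.05 s, during which the arm holds its last target. There are 200 camera calls.

## Task

Take apart the stack on the worktop and put each thing in its own place: the tea light in the smaller round white dish, the spice jar in the larger one, and each of the two wooden trivets flat on the dark stand whose two pins fit its holes, fully home down over the pins. Keep the tea light and the jar upright all the while, and do not disturb the food tin or the kitchen timer.

Things in the scene. Friction and masses are not known exactly. Their poses are not given: they have to be found in the camera images.
- tea_light: tea light in a pale metal cup, 38 mm diameter, 17 mm high; top of the stack, standing on the jar's lid. Origin: centre of its underside, z up.
- spice_jar: small glass jar with dark contents and a pale lid, 70 mm high; body 52 mm diameter up to 52 mm, lid 50 mm diameter from there to the top. Stands upright on the short trivet, under the tea light. Origin: centre of its underside, z up.
- short_trivet: flat wooden board, 106 x 52 mm and 18 mm thick, with two round 14 mm holes right through it on its long centre line, 74 mm apart centre to centre (37 mm either side of the middle). Origin: centre of its underside; x along its length, y across its width, z up. Lies on the long trivet, nearly in line with it, under the jar.
- long_trivet: flat wooden board, 146 x 66 mm and 18 mm thick, with two round 14 mm holes right through it on its long centre line, 110 mm apart centre to centre (55 mm either side of the middle). Origin: centre of its underside; x along its length, y across its width, z up. Lies on the worktop at the bottom of the stack. The stack (from below: long trivet, short trivet, jar, tea light) may stand at any of five places.
- narrow_stand: fixed dark wooden slab, 106 x 52 mm and 12 mm high, on the worktop, with two upright steel pins of 8 mm diameter, 74 mm apart centre to centre (37 mm either side of the middle), standing 22 mm above the slab. Origin: centre of its underside; x along its length through both pins, y across, z up. A trivet seated on it has its origin 12 mm above this one. Fixed; its place and yaw vary.
- wide_stand: fixed dark wooden slab, 146 x 66 mm and 12 mm high, on the worktop, with two upright steel pins of 8 mm diameter, 110 mm apart centre to centre (55 mm either side of the middle), standing 22 mm above the slab. Origin: centre of its underside; x along its length through both pins, y across, z up. A trivet seated on it has its origin 12 mm above this one. Fixed; its place and yaw vary.
- candle_dish: the smaller round white dish, fixed on the worktop: inside 54 mm across, 64 mm outside, floor 5 mm thick, low upright rim to 9 mm. Origin: centre of its underside, z up.
- jar_dish: the larger round white dish, fixed on the worktop: inside 74 mm across, 84 mm outside, floor 5 mm thick, upright rim to 13 mm. Origin: centre of its underside, z up.
- tin: food tin with a printed label, 75 mm diameter, 58 mm high, standing loose beside the work; leave it alone. Origin: centre of its underside.
- kitchen_timer: wind-up kitchen timer with a red top and white base, 64 mm diameter, 54 mm high, standing loose beside the work; leave it alone. Origin: centre of its underside.
Mind the look-alikes: they are no part of the job. Several things have the shape of the tea_light; the one meant has the colours described above.

How it is judged:
At the end, for the whole second after the job is handed in: All released and at rest: tea light upright in the smaller dish (12 mm from centre), jar upright in the larger (15 mm), short trivet flat on the narrow stand and long trivet flat on the wide one, over the pins (centres within 8 mm, in line within 0.15 rad, within 4 mm of the slab) (horizontal distance between tea_light and candle_dish below 0.012 m and z of tea_light in the frame of candle_dish between 0.001 and 0.009 m and angle between each of tea_light, spice_jar's own z axis and vertical below 0.1 rad and linear speed of each of tea_light, spice_jar, short_trivet, long_trivet below 0.02 m/s and angular speed of each of tea_light, spice_jar, short_trivet, long_trivet below 0.2 rad/s and horizontal distance between spice_jar and jar_dish below 0.015 m and z of spice_jar in the frame of jar_dish between 0.001 and 0.009 m and horizontal distance between short_trivet and narrow_stand below 0.008 m and z of short_trivet in the frame of narrow_stand between 0.008 and 0.016 m and angle between the x axis of short_trivet and the x axis of narrow_stand, either way round below 0.15 rad and angle between each of short_trivet, long_trivet's own z axis and vertical below 0.08 rad and horizontal distance between long_trivet and wide_stand below 0.008 m and z of long_trivet in the frame of wide_stand between 0.008 and 0.016 m and angle between the x axis of long_trivet and the x axis of wide_stand, either way round below 0.15 rad); the robot touches nothing.
It fails at once if the tea light is tipped over (angle between tea_light's own z axis and vertical above 0.6 rad).
It fails at once if the spice jar is tipped over (angle between spice_jar's own z axis and vertical above 0.6 rad).
It fails at once if the tin is disturbed (distance of tin from where it was at the start of the episode above 0.03 m).
It fails at once if the kitchen timer is disturbed (distance of kitchen_timer from where it was at the start of the episode above 0.03 m).
It also fails if it takes over 128 s, if anything falls off the work surface, if the arm or the gripper's body presses on something with over 40 N, if the wrist force passes 120 N, or if a joint passes its speed limit or range.

## Working session

There is one attempt and no reset: what is moved stays moved. The work goes in short steps, Python scripts to look and compute and a tool call to move; the robot and the scene stay as the last step left them, time stands still between calls to the robot, and variables do not carry over. Pictures are saved under pics/ and viewed, at most 14 in all, crops included, and the job is handed in when it is done.

Besides the shell and the picture viewer there is one more tool, called after ">>>" in YAML: its name, and indented under it one key for each argument. step_arm: Moves the arm, as the interface text tells. Its arguments: {"type":"object","properties":{"plan":{"type":"string"}},"required":["plan"]}

```bash
ls; mkdir -p pics; python3 - <<'E'
from workcell import arm
import cv2,numpy as np
o=arm.get_obs();print(o)
for n in("scene","side","wrist"):
    c=arm.capture(n);cv2.imwrite(f"pics/{n}0.png",c["img"][...,::-1]);np.savez(f"pics/{n}0.npz",**c)
    print(n,c["fov_y"],c["cx"],c["cy"],np.round(c["extrinsics"],4).tolist())
E
```

```text
pics
{'time': 0.0, 'joints': array([-8.86289502e-01,  4.08290715e-02,  8.38038927e-02, -4.66748815e-04,
       -1.61550263e+00, -3.33711635e-01]), 'joint_vel': array([-0.00056044,  0.00174263, -0.00039388,  0.00037984, -0.00027998,
       -0.00175248]), 'joint_torque': array([-6.18292779e-04, -3.68207574e+01,  3.47411692e+01,  6.93220004e+00,
       -5.46486248e-03,  5.14504586e-05]), 'tcp_pos': array([ 0.20615773, -0.56311896,  0.23026468]), 'tcp_rot': array([ 5.48162020e-01, -3.09295511e+00, -2.73149427e-03]), 'ft_force': array([-0.04363983,  0.49321191,  0.36262084]), 'wrist_torque': array([-0.01804627,  0.01226818,  0.01751743]), 'gripper_force': 0.0, 'gripper_width': 1.0009283826126203}
scene 46.01270512210506 314.8566154382937 201.9012827775751 [[-0.8737, -0.4862, -0.0169, 0.5747], [-0.196, 0.3836, -0.9025, 0.1616], [0.4452, -0.7852, -0.4305, 0.8372], [0.0, 0.0, 0.0, 1.0]]
side 42.561874484510454 325.2992636778581 195.64570190122447 [[-0.8659, -0.5, 0.015, 0.6002], [-0.4309, 0.7304, -0.53, 0.1974], [0.2541, -0.4654, -0.8479, 1.2489], [0.0, 0.0, 0.0, 1.0]]
wrist 65.70646984690485 317.2455469834089 199.7871235191578 [[-0.3435, 0.9392, 0.0007, 0.6007], [0.8988, 0.3285, 0.2902, -0.0367], [0.2723, 0.1003, -0.957, 0.3779], [0.0, 0.0, 0.0, 1.0]]
```

View pics/scene0.png

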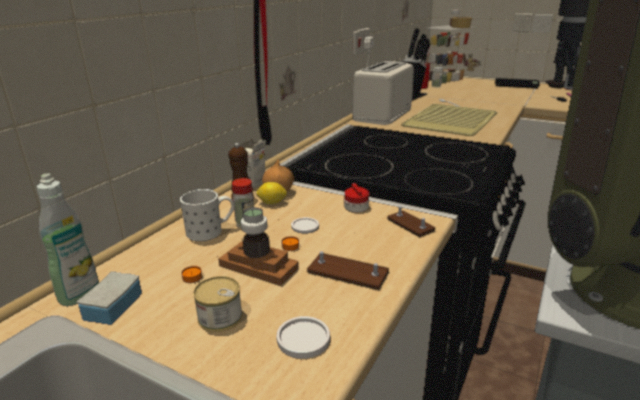

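View pics/side0.png

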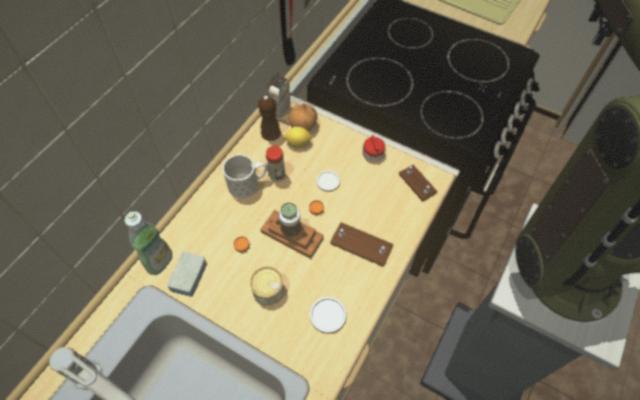

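The side picture shows the stack near (290,225) with a green-waxed pale cup on top at (289,209). The orange cups at (316,207) and (241,244) are look-alikes. The dishes are at (328,181), small, and (328,315), large. The stands are at (418,181), narrow, and (361,243), wide. The tin is at (267,284) and the timer at (374,148).

```bash
cat > h.py <<'E'
import numpy as np,cv2
from scipy.spatial.transform import Rotation as R
def ray(c,uv):
    uv=np.atleast_2d(np.asarray(uv,float)); f=200/np.tan(np.radians(float(c["fov_y"]))/2)
    d=(uv-[float(c["cx"]),float(c["cy"])])/f
    if c.get("fish"):
        r=np.linalg.norm(d,axis=1,keepdims=True)+1e-12
        v=np.hstack([d/r*np.sin(r),np.cos(r)])
    else: v=np.hstack([d,np.ones((len(d),1))])
    E=c["extrinsics"];return -E[:3,:3].T@E[:3,3], v@E[:3,:3]
def plane(c,uv,z):
    o,v=ray(c,uv);return (o+v*((z-o[2])/v[:,2:]))[:,:2]
def load(n):
    c=dict(np.load(f"pics/{n}.npz"));
    if n.startswith("wrist"):c["fish"]=1
    return c
def snap(arm,name,tag):
    c=arm.capture(name);np.savez(f"pics/{name}{tag}.npz",**c);cv2.imwrite(f"pics/{name}{tag}.png",c["img"][...,::-1])
    if name=="wrist":c["fish"]=1
    return c
def blob(mask,seed,rad=60):
    m=mask.astype(np.uint8);n,l,s,ce=cv2.connectedComponentsWithStats(m)
    ys,xs=np.nonzero(m);i=np.argmin((xs-seed[0])**2+(ys-seed[1])**2);b=l==l[ys[i],xs[i]]
    k,_=cv2.findContours(b.astype(np.uint8),cv2.RETR_EXTERNAL,cv2.CHAIN_APPROX_NONE)
    return max(k,key=len)[:,0,:].astype(float)
def rect(p):
    r=cv2.minAreaRect((p*1000).astype(np.float32));c,(w,h),a=r
    if w<h:w,h,a=h,w,a+90
    return np.round(c,1),round(w,1),round(h,1),round((a+90)%180-90,1)
E
python3 - <<'E'
from h import *
c=load("side0");im=c["img"];hsv=cv2.cvtColor(im,cv2.COLOR_RGB2HSV)
H,S,V=[hsv[...,i].astype(int) for i in range(3)]
for n,s,z in(("candle",(328,181),.009),("jard",(328,315),.013)):
    k=blob((S<50)&(V>150),s);p=plane(c,k,z);q=cv2.minEnclosingCircle((p*1000).astype(np.float32));e=cv2.fitEllipse((p*1000).astype(np.float32));print(n,len(k),q,e)
for n,s in(("narrow",(418,185)),("wide",(361,245))):
    k=blob((V<120),s);print(n,len(k),rect(plane(c,k,.012)),rect(plane(c,k,0.)))
print("pin/tin approx: tin top",plane(c,[(267,278)],.058),"timer",plane(c,[(374,147)],.03))
print("stack trivet",plane(c,[(290,232)],.018),"tea",plane(c,[(289,210)],.123), plane(c,[(316,207),(241,244)],.01))
cr=cv2.resize(im[190:265,250:345],None,fx=8,fy=8,interpolation=cv2.INTER_CUBIC)[...,::-1];cv2.imwrite("pics/crop1.png",cr)
E
```

```text
candle 61 ((650.3865966796875, 62.41866683959961), 33.359928131103516) ((649.9880981445312, 62.38369369506836), (61.641815185546875, 64.91410827636719), 20.704627990722656)
jard 103 ((465.5718078613281, 384.87542724609375), 43.242698669433594) ((465.3456726074219, 385.0602111816406), (82.68912506103516, 84.43238830566406), 30.517799377441406)
narrow 95 (array([438.1, -50.2]), 102.4, 48.5, -27.5) (array([439.7, -58.5]), 103.4, 49.1, -27.5)
wide 1 (array([473.8, 188.6]), 0.0, 0.0, 0.0) (array([475.7, 182.9]), 0.0, 0.0, 0.0)
pin/tin approx: tin top [[0.61982109 0.39512593]] timer [[ 0.58793018 -0.08482474]]
stack trivet [[0.65041588 0.25079455]] tea [[0.64959301 0.24792575]] [[0.6338231  0.15121555]
 [0.73961436 0.33724239]]
```

View pics/crop1.png

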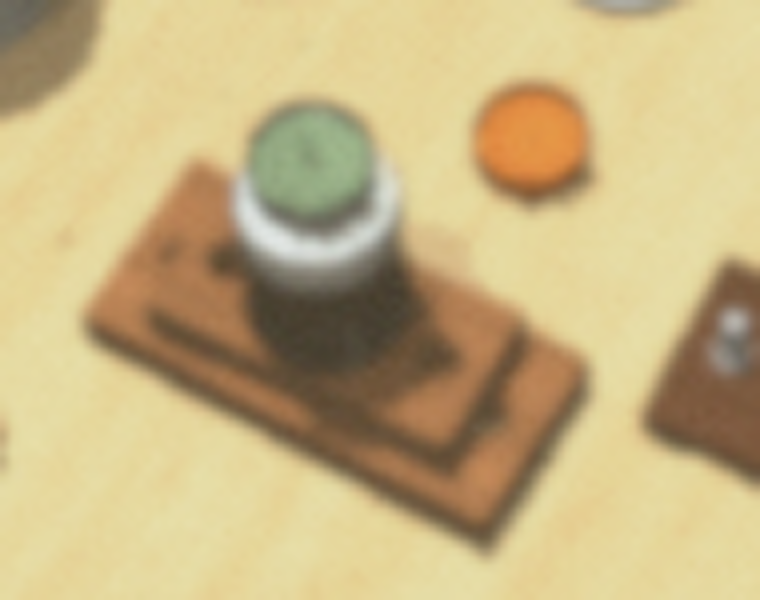

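The crop confirms the choice: a green-waxed pale cup stands on the white jar lid, top centre at crop (311,158), which is side pixel (288.9,209.8). The nearby orange cup is a decoy.

```bash
python3 - <<'E'
from h import *
c=load("side0");s=load("scene0")
def hs(c):
    h=cv2.cvtColor(cv2.GaussianBlur(c["img"],(3,3),0),cv2.COLOR_RGB2HSV).astype(int);return h[...,0],h[...,1],h[...,2]
H,S,V=hs(c)
k=blob((H>35)&(H<85)&(S>40)&(V>60),(289,210));print("tea",len(k),cv2.minEnclosingCircle((plane(c,k,.123)*1000).astype(np.float32)))
H2,S2,V2=hs(s);k=blob((H2>35)&(H2<85)&(S2>40)&(V2>60),(253,216));print("tea scene",len(k),k.mean(0),cv2.minEnclosingCircle((plane(s,k,.123)*1000).astype(np.float32)))
print("bg px",[(int(H[y,x]),int(S[y,x]),int(V[y,x])) for x,y in((361,250),(418,185),(270,240),(300,260),(312,250))])
k=blob(((V<125)|((H<16)&(S>120)))&(V<140),(350,250));print("wide",len(k),rect(plane(c,k,.012)))
m=(H<17)&(S>90)&(V>40);m[:, :]&=True
k=blob(m,(310,252));print("stack",len(k),k.min(0),k.max(0))
# long trivet corners from crop
cr=np.array([(85,318),(197,160),(588,370),(490,535)])/8+[250,190]
print(rect(plane(c,cr,.018)),(plane(c,cr,.018)*1000).round().tolist())
cr=np.array([(440,445),(522,325),(147,305)])/8+[250,190]
print((plane(c,cr,.036)*1000).round().tolist())
pins=np.array([(736,320)])/8+[250,190];print("pin top",plane(c,pins,.034))
W=np.vstack([cv2.resize(c["img"][y-35:y+35,x-45:x+45],None,fx=6,fy=6,interpolation=cv2.INTER_CUBIC)[:,:540] for x,y in((361,243),)])
cv2.imwrite("pics/crop2.png",W[...,::-1])
E
```

```text
tea 38 ((650.716796875, 248.56007385253906), 17.404701232910156)
tea scene 36 [252.         212.58333333] ((649.3283081054688, 251.2978057861328), 16.645339965820312)
bg px [(13, 127, 124), (12, 124, 109), (24, 83, 227), (24, 83, 230), (14, 136, 172)]
wide 150 (array([482.2, 187.4]), 138.4, 61.3, 4.4)
stack 164 [262. 211.] [322. 255.]
(array([643.9, 249.6]), 148.4, 65.8, 0.1) [[717.0, 283.0], [718.0, 217.0], [572.0, 219.0], [570.0, 282.0]]
[[594.0, 272.0], [593.0, 224.0], [696.0, 276.0]]
pin top [[0.53758936 0.187825  ]]
```

```bash
cat >> h.py <<'E'
def go(arm,x,y,z,yaw):
    o=arm.get_obs();M=R.from_rotvec(o["tcp_rot"]);ya=np.radians(yaw);Y=np.array([np.cos(ya),np.sin(ya),0]);Z=np.array([0,0,-1.])
    T=R.from_matrix(np.c_[np.cross(Y,Z),Y,Z]);w=np.degrees((M.inv()*T).as_rotvec());t=M.inv().apply(np.array([x,y,z])-o["tcp_pos"])
    print("row",np.round(w,2),np.round(t,4),"n>=",round(max(np.linalg.norm(w)/7.16,np.linalg.norm(t)/.0417),1),"t",round(o["time"],1),"grip",round(o["gripper_width"],3))
E
python3 - <<'E'
from h import *
from workcell import arm
go(arm,.43,-.09,.23,90);go(arm,.65,.25,.23,90)
E
```

```text
row [ 8.00e-02 -2.00e-02  2.01e+01] [-0.3728  0.3675  0.001 ] n>= 12.6 t 0.1 grip 0.995
row [ 8.00e-02 -2.00e-02  2.01e+01] [-0.6963  0.6112  0.0012] n>= 22.2 t 0.1 grip 0.995
```

>>> step_arm:
  plan: "0 0 20.1 -0.373 0.3675 0.001 1;0 0 20.1 -0.373 0.3675 0.001 1;0 0 20.1 -0.373 0.3675 0.001 1;0 0 20.1 -0.373 0.3675 0.001 1;0 0 20.1 -0.373 0.3675 0.001 1;0 0 20.1 -0.373 0.3675 0.001 1;0 0 20.1 -0.373 0.3675 0.001 1;0 0 20.1 -0.373 0.3675 0.001 1;0 0 20.1 -0.373 0.3675 0.001 1;0 0 20.1 -0.373 0.3675 0.001 1;0 0 20.1 -0.373 0.3675 0.001 1;0 0 20.1 -0.373 0.3675 0.001 1;0 0 20.1 -0.373 0.3675 0.001 1;0 0 20.1 -0.373 0.3675 0.001 1;0 0 20.1 -0.373 0.3675 0.001 1;0 0 20.1 -0.373 0.3675 0.001 1;0 0 20.1 -0.373 0.3675 0.001 1"

```text
time: 1.57
tcp_pos: [0.4299, -0.0909, 0.2304]
tcp_rot: [0.002, 3.142, -0.0]
ft_force: [-0.2, 0.2, -0.9]
gripper_width: 1.001
gripper_force: 0.0
```

```bash
python3 - <<'E'
from h import *
from workcell import arm
c=snap(arm,"wrist","1");o=arm.get_obs();print(o["tcp_pos"])
E=c["extrinsics"];print("cam",-E[:3,:3].T@E[:3,3])
go(arm,.65,.25,.23,90)
E
```

```text
[ 0.42987841 -0.09106775  0.23039781]
cam [ 0.35555473 -0.09190453  0.37182487]
row [ 0.    0.01 -0.1 ] [-0.2195  0.3414  0.0004] n>= 9.7 t 1.6 grip 0.999
```

View pics/wrist1.png

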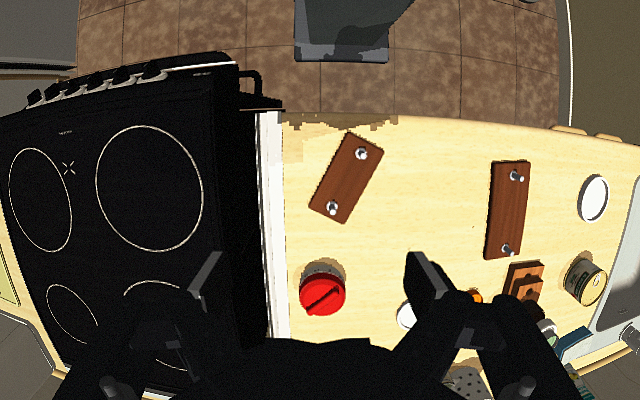

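The wrist view shows the narrow stand at (346,178) with pin tips near (361,154) and (332,207). The wide stand is at (508,208), the timer at (322,290), and the stack at the lower right behind the finger.

```bash
python3 - <<'E'
from h import *
c=load("wrist1");h=cv2.cvtColor(cv2.GaussianBlur(c["img"],(3,3),0),cv2.COLOR_RGB2HSV).astype(int);H,S,V=h[...,0],h[...,1],h[...,2]
for n,s in(("narrow",(346,185)),("wide",(508,215))):
    k=blob((S>90)&(V<160),s);b=np.zeros(V.shape,np.uint8);cv2.fillPoly(b,[k.astype(int)],1)
    print(n,len(k),rect(plane(c,k,.012)),rect(plane(c,k,.006)))
    m=(b>0)&(S<60)&(V>90);N,l,st,ce=cv2.connectedComponentsWithStats(m.astype(np.uint8))
    for i in range(1,N):
        if st[i,4]>8:
            ys,xs=np.nonzero(l==i);print(st[i],ce[i].round(1),"mid-height",(plane(c,[ce[i]],.023)*1000).round(1))
E
```

```text
narrow 221 (array([438.2, -58.9]), 105.0, 52.3, -27.1) (array([439.6, -58.3]), 106.8, 53.2, -27.1)
[355 148  12  12  97] [360.7 153.4] mid-height [[406.3 -42.8]]
[327 202  11  13  93] [331.9 207.6] mid-height [[471.2 -75.1]]
wide 287 (array([481.7, 175.2]), 146.5, 70.7, 4.4) (array([483.8, 179.7]), 148.9, 71.8, 4.4)
[510 171   7   9  34] [512.2 175. ] mid-height [[427.4 166.3]]
[519 176   5   6  22] [521.  178.5] mid-height [[431.8 182.9]]
```

>>> step_arm:
  plan: "0 0 0 -0.2195 0.3414 0 1;0 0 0 -0.2195 0.3414 0 1;0 0 0 -0.2195 0.3414 0 1;0 0 0 -0.2195 0.3414 0 1;0 0 0 -0.2195 0.3414 0 1;0 0 0 -0.2195 0.3414 0 1;0 0 0 -0.2195 0.3414 0 1;0 0 0 -0.2195 0.3414 0 1;0 0 0 -0.2195 0.3414 0 1;0 0 0 -0.2195 0.3414 0 1;0 0 0 -0.2195 0.3414 0 1;0 0 0 -0.2195 0.3414 0 1;0 0 0 -0.2195 0.3414 0 1"

```text
time: 2.7
tcp_pos: [0.6501, 0.2499, 0.2301]
tcp_rot: [-0.002, -3.141, 0.001]
ft_force: [0.3, 0.6, 0.3]
gripper_width: 1.006
gripper_force: 0.0
```

```bash
python3 - <<'E'
from h import *
from workcell import arm
c=snap(arm,"wrist","2");print(arm.get_obs()["tcp_pos"])
E
```

```text
[0.64994205 0.24966151 0.23108894]
```

View pics/wrist2.png

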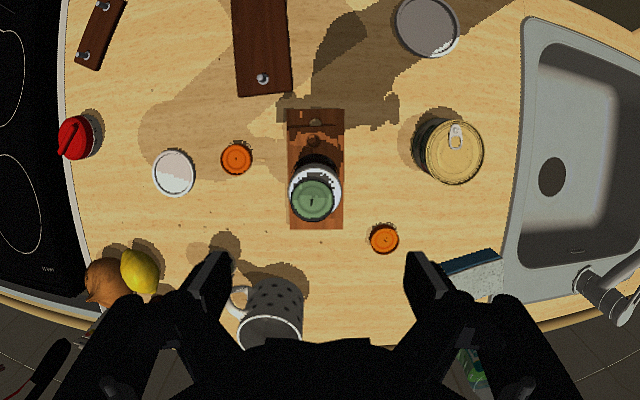

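The wrist view shows the tea light at (314,200) on the lid, the small dish at (173,173), the large dish at (427,26) and the tin at (450,150). The stack is clear of its neighbours. Next I compare positions between cameras.

```bash
python3 - <<'E'
from h import *
def hs(c):
    h=cv2.cvtColor(cv2.GaussianBlur(c["img"],(3,3),0),cv2.COLOR_RGB2HSV).astype(int);return h[...,0],h[...,1],h[...,2]
c=load("wrist2");H,S,V=hs(c)
mc=lambda p:tuple(np.round(np.r_[cv2.minEnclosingCircle((p*1000).astype(np.float32))[0],cv2.minEnclosingCircle((p*1000).astype(np.float32))[1]],1))
k=blob((H>35)&(H<90)&(S>40)&(V>50),(313,200));print("tea",len(k),mc(plane(c,k,.123)))
k=blob((S<40)&(V>120),(173,173));print("candle",len(k),mc(plane(c,k,.009)))
k=blob((S<45)&(V>90),(427,5));print("jard",len(k),k.min(0),k.max(0),mc(plane(c,k,.013)))
o=cv2.morphologyEx(((H<20)&(S>90)&(V<190)).astype(np.uint8),cv2.MORPH_OPEN,np.ones((3,3)))
for n,z in((("wide pin top",(263,77)),.034),):
    print(n,(plane(c,[n[1]],z)*1000).round(1))
print("short hole/board px",(plane(c,[(288,229),(343,229)],.018)*1000).round(1))
d=load("side0");print("side wide pin tops",(plane(d,[(736/8+250,315/8+190),(342+0,229)],.034)*1000).round(1))
for nm in("side0","scene0"):
    d=load(nm);E=d["extrinsics"];f=200/np.tan(np.radians(float(d["fov_y"]))/2)
    for p in((.4383,-.0589,.012),(.4822,.178,.012),(.65,.0624,.009)):
        q=E[:3,:3]@p+E[:3,3];print(nm,p,(q[:2]/q[2]*f+[d["cx"],d["cy"]]).round(1))
cv2.imwrite("pics/crop3.png",cv2.resize(np.hstack([load("side0")["img"][155:275,330:460]]),None,fx=5,fy=5,interpolation=cv2.INTER_CUBIC)[:600,:650,::-1])
E
```

```text
tea 111 (np.float64(651.0), np.float64(244.0), np.float64(17.6))
candle 122 (np.float64(650.7), np.float64(60.4), np.float64(31.1))
jard 269 [397.   0.] [458.  57.] (np.float64(467.3), np.float64(381.1), np.float64(41.0))
('wide pin top', (263, 77)) [[539.8 190. ]]
short hole/board px [[720.8 212. ]
 [720.8 280. ]]
side wide pin tops [[538.4 186.3]
 [538.9 185.4]]
side0 (0.4383, -0.0589, 0.012) [418.6 180.4]
side0 (0.4822, 0.178, 0.012) [363.  241.1]
side0 (0.65, 0.0624, 0.009) [327.6 180. ]
scene0 (0.4383, -0.0589, 0.012) [411.5 220.4]
scene0 (0.4822, 0.178, 0.012) [349.5 266.6]
scene0 (0.65, 0.0624, 0.009) [304.5 223.8]
```

View pics/crop3.png

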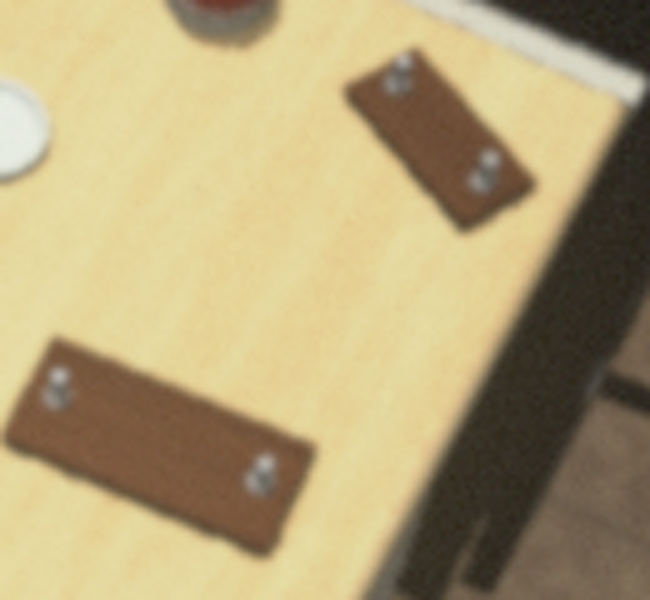

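>>> step_arm:
  plan: "0 0 0 -0.0005 -0.002 0.04 1;0 0 0 -0.0005 -0.002 0.08 1;0 0 0 -0.0005 -0.002 0.105 1;0 0 0 -0.0005 -0.002 0.1205 1;0 0 0 -0.0005 -0.002 0.1205 1;0 0 0 -0.0005 -0.002 0.1205 0.7;0 0 0 -0.0005 -0.002 0.1205 0.6;0 0 0 -0.0005 -0.002 0.1205 0.5;0 0 0 -0.0005 -0.002 0.1205 0.45;0 0 0 -0.0005 -0.002 0.1205 0.4;0 0 0 -0.0005 -0.002 0.1205 0.3;0 0 0 -0.0005 -0.002 0.1205 0.2;0 0 0 -0.0005 -0.002 0.1205 0.2"

```text
time: 3.83
tcp_pos: [0.6512, 0.2495, 0.1125]
tcp_rot: [-0.0, 3.138, 0.002]
ft_force: [-1.0, -0.1, 6.0]
gripper_width: 0.41
gripper_force: 59.1
```

```bash
python3 - <<'E'
from h import *
from workcell import arm
c=snap(arm,"wrist","3");o=arm.get_obs();print(o["tcp_pos"],o["gripper_width"]);h=cv2.cvtColor(cv2.GaussianBlur(c["img"],(3,3),0),cv2.COLOR_RGB2HSV).astype(int);H,S,V=h[...,0],h[...,1],h[...,2]
k=blob((H>35)&(H<90)&(S>40)&(V>50),(313,270));print(len(k),k.min(0),k.max(0),cv2.minEnclosingCircle((plane(c,k,.123)*1000).astype(np.float32)))
cv2.imwrite("pics/crop4.png",cv2.resize(c["img"][100:400,120:520],None,fx=2,fy=2)[...,::-1])
E
```

```text
[0.65120023 0.24953597 0.11249218] 0.4033573570901013
178 [285. 237.] [350. 292.] ((649.7476196289062, 248.3197784423828), 16.522584915161133)
```

View pics/crop4.png

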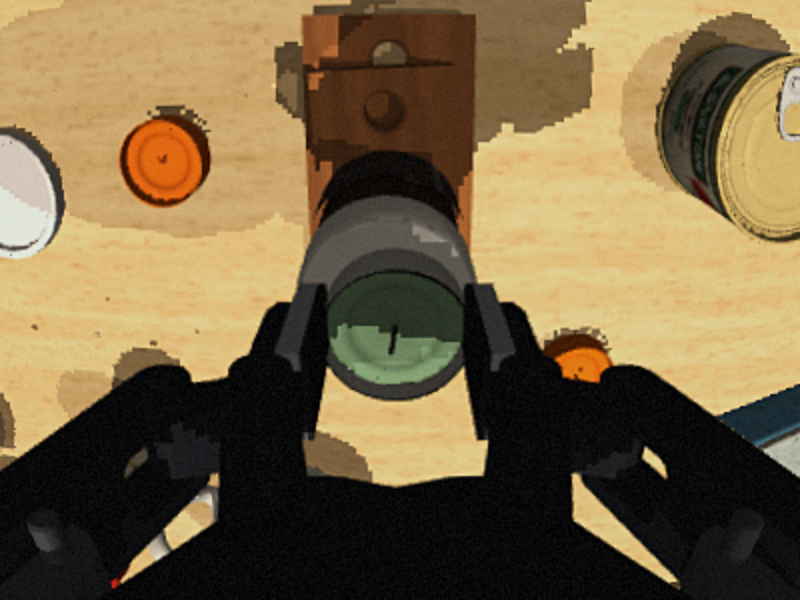

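The tea light is held squarely between the pads (opening 0.40), well centred on the lid. I lift it and carry it over the small dish.

>>> step_arm:
  plan: "0 0 0 0 0 -0.01 0.2;0 0 0 0 0 -0.03 0.2;0 0 0 0 -0.02 -0.05 0.2;0 0 0 0 -0.055 -0.05 0.2;0 0 0 0 -0.09 -0.05 0.2;0 0 0 0 -0.125 -0.03 0.2;0 0 0 0 -0.155 -0.01 0.2;0 0 0 0 -0.175 0.01 0.2;0 0 0 0 -0.186 0.02 0.2;0 0 0 0 -0.186 0.02 0.2;0 0 0 0 -0.186 0.02 0.2;0 0 0 0 -0.186 0.02 0.2"

```text
time: 4.88
tcp_pos: [0.651, 0.0642, 0.0913]
tcp_rot: [-0.001, 3.14, 0.001]
ft_force: [0.6, -0.0, 0.1]
gripper_width: 0.405
gripper_force: 59.8
```

```bash
cat >> h.py <<'E'
def hs(c):
    h=cv2.cvtColor(cv2.GaussianBlur(c["img"],(3,3),0),cv2.COLOR_RGB2HSV).astype(int);return h[...,0],h[...,1],h[...,2]
def mc(p):
    a,b=cv2.minEnclosingCircle((p*1000).astype(np.float32));return np.round([*a,b],1)
def el(p):
    a,b,c=cv2.fitEllipse((p*1000).astype(np.float32));return np.round([*a,*b],1)
E
python3 - <<'E'
from h import *
from workcell import arm
c=snap(arm,"wrist","4");o=arm.get_obs();print(o["tcp_pos"],o["gripper_width"],o["ft_force"]);H,S,V=hs(c)
k=blob((H>35)&(H<90)&(S>40)&(V>50),(313,270));print("tea",mc(plane(c,k,o["tcp_pos"][2]+.0105)))
k=blob((S<45)&(V>110),(313,170));print("dish",len(k),k.min(0),k.max(0),mc(plane(c,k,.009)))
s=snap(arm,"side","4");
cv2.imwrite("pics/crop5.png",np.vstack([cv2.resize(c["img"][100:350,160:480],None,fx=2,fy=2)[:,:,::-1]]))
E
```

```text
[0.65100189 0.06450055 0.09143187] 0.4028115993506727 [-0.13546165  0.17710921  0.07990593]
tea [649.1  63.1  16.5]
dish 356 [273. 167.] [353. 236.] [650.3  59.5  31.1]
```

View pics/crop5.png

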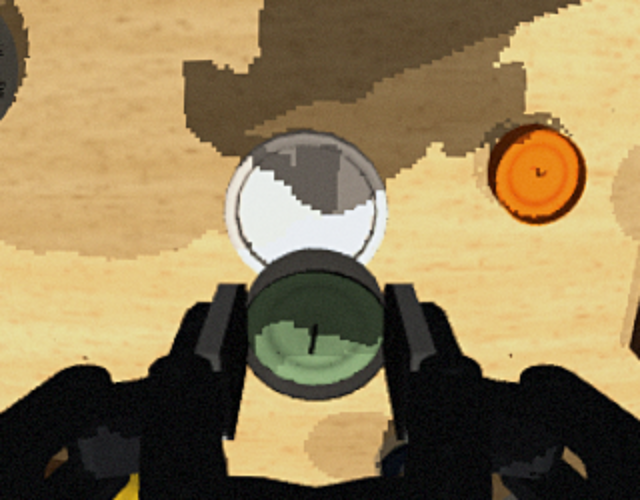

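The tea light is about 3 mm too far to +y relative to the dish (dish centre column 313 against 317). I correct that, lower and release.

>>> step_arm:
  plan: "0 0 0 -0.0005 -0.003 0.02 0.2;0 0 0 -0.0005 -0.003 0.045 0.2;0 0 0 -0.0005 -0.003 0.065 0.2;0 0 0 -0.0005 -0.003 0.075 0.2;0 0 0 -0.0005 -0.003 0.079 0.2;0 0 0 -0.0005 -0.003 0.079 0.2;0 0 0 -0.0005 -0.003 0.079 0.2;0 0 0 -0.0005 -0.003 0.079 0.45;0 0 0 -0.0005 -0.003 0.079 0.5;0 0 0 -0.0005 -0.003 0.079 0.6;0 0 0 -0.0005 -0.003 0.079 0.75;0 0 0 -0.0005 -0.003 0.079 0.75;0 0 0 -0.0005 -0.003 0.05 0.75;0 0 0 -0.0005 -0.003 0.01 0.75;0 0 0 -0.0005 -0.003 -0.03 0.75;0 0 0 -0.0005 -0.003 -0.06 0.75;0 0 0 -0.0005 -0.003 -0.06 0.75"

```text
time: 6.4
tcp_pos: [0.6539, 0.0602, 0.1594]
tcp_rot: [-0.0, 3.129, 0.003]
ft_force: [-0.2, -0.5, 1.7]
gripper_width: 0.752
gripper_force: 0.0
```

```bash
python3 - <<'E'
from h import *
from workcell import arm
c=snap(arm,"wrist","5");o=arm.get_obs();print(o["tcp_pos"],o["gripper_width"],o["ft_force"]);H,S,V=hs(c)
k=blob((H>35)&(H<90)&(S>40)&(V>50),(313,220));print("tea",len(k),k.min(0),k.max(0),mc(plane(c,k,.022)),el(plane(c,k,.022)))
m=((S<45)&(V>90)).astype(np.uint8);k=blob(m,(273,220));print("dish",len(k),k.min(0),k.max(0),mc(plane(c,k,.009)))
go(arm,.65,.249,.16,90)
E
```

```text
[0.65272671 0.06052698 0.15523953] 0.7508272878386409 [ 0.18024913  0.57677124 -1.17479093]
tea 106 [299. 166.] [336. 202.] [651.2  59.4  17.9] [651.3  59.4  34.5  34.9]
dish 176 [286. 148.] [349. 210.] [650.1  59.3  31.5]
row [0.12 0.48 0.  ] [ 0.0027  0.1885 -0.0044] n>= 4.5 t 6.5 grip 0.751
```

The tea light sits in the dish with centres within about 2 mm. Next is the jar.

>>> step_arm:
  plan: "0 0 0 0 0.03 -0.02 1;0 0 0 0 0.07 -0.02 1;0 0 0 0 0.11 -0.02 1;0 0 0 0 0.15 -0.02 1;0 0 0 0 0.18 -0.02 1;0 0 0 0 0.189 -0.02 1;0 0 0 0 0.189 -0.02 1;0 0 0 0 0.189 -0.02 1;0 0 0 0 0.189 -0.02 1"

```text
time: 7.2
tcp_pos: [0.6507, 0.2481, 0.1694]
tcp_rot: [-0.001, -3.141, 0.001]
ft_force: [0.9, -0.3, -0.9]
gripper_width: 1.0
gripper_force: 0.0
```

```bash
python3 - <<'E'
from h import *
from workcell import arm
c=snap(arm,"wrist","6");o=arm.get_obs();print(o["tcp_pos"],o["gripper_width"],o["ft_force"]);H,S,V=hs(c)
m=((S<60)&(V>90)).astype(np.uint8);k=blob(m,(313,210));print("lid",len(k),k.min(0),k.max(0),mc(plane(c,k,.106)),el(plane(c,k,.106)))
s=snap(arm,"side","6")
cv2.imwrite("pics/crop6.png",cv2.resize(c["img"][50:350,120:520],None,fx=2,fy=2)[:,:,::-1])
E
```

```text
[0.65088303 0.24792997 0.16970909] 1.0004572913895855 [ 0.14991672 -0.2100109   0.46271402]
lid 184 [283. 191.] [349. 245.] [649.6 245.8  23.7] [652.6 245.1  39.1  48.9]
```

View pics/crop6.png

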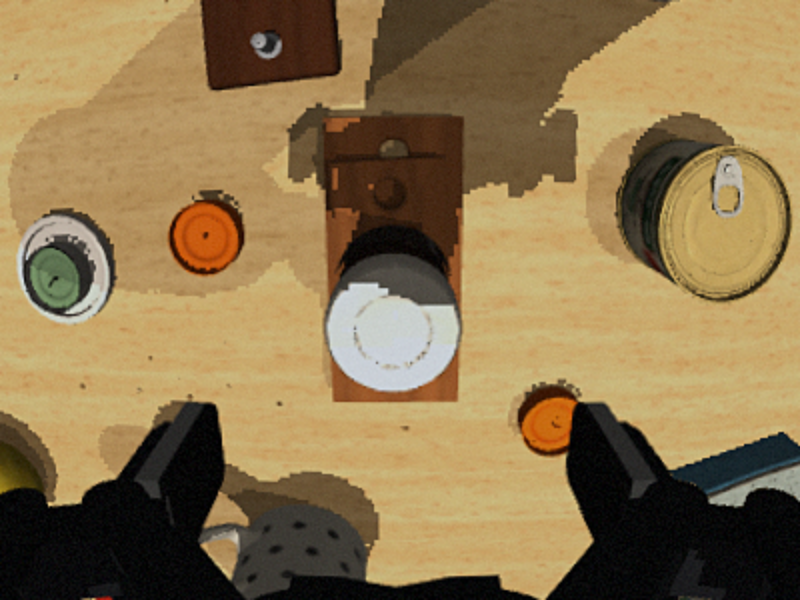

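The lid is centred at crop (393,330) and lines up with the fingers. I descend, grip the body and lift.

>>> step_arm:
  plan: "0 0 0 0 0 0.03 1;0 0 0 0 0 0.065 1;0 0 0 0 0 0.095 1;0 0 0 0 0 0.113 1;0 0 0 0 0 0.114 1;0 0 0 0 0 0.114 1;0 0 0 0 0 0.114 0.75;0 0 0 0 0 0.114 0.65;0 0 0 0 0 0.114 0.55;0 0 0 0 0 0.114 0.45;0 0 0 0 0 0.114 0.35;0 0 0 0 0 0.114 0.35;0 0 0 0 0 0.114 0.35;0 0 0 0 0 0.11 0.35;0 0 0 0 0 0.09 0.35;0 0 0 0 0 0.06 0.35;0 0 0 0 0 0.03 0.35;0 0 0 0 0 0.03 0.35;0 0 0 0 0 0.03 0.35"

```text
time: 8.88
tcp_pos: [0.6515, 0.25, 0.1426]
tcp_rot: [-0.0, 3.138, 0.005]
ft_force: [0.6, 0.2, -2.1]
gripper_width: 0.582
gripper_force: 62.5
```

```bash
python3 - <<'E'
from h import *
from workcell import arm
c=snap(arm,"wrist","7");o=arm.get_obs();print(o["tcp_pos"],o["gripper_width"],o["ft_force"]);H,S,V=hs(c)
m=((H<20)&(S>100)&(V>20)&(V<200)).astype(np.uint8);k=blob(m,(317,130));print("trivets",len(k),k.min(0),k.max(0))
s=snap(arm,"side","7");go(arm,.466,.3835,.14,90)
cv2.imwrite("pics/crop7.png",cv2.resize(c["img"][50:350,120:520],None,fx=2,fy=2)[:,:,::-1])
E
```

```text
[0.6505117  0.24966274 0.14000777] 0.5782518255469667 [ 0.44083619 -0.21750022 -2.04329598]
trivets 816 [264.   0.] [471. 222.]
row [ 0.01 -0.12 -0.  ] [ 0.184   0.1341 -0.0011] n>= 5.5 t 9.0 grip 0.579
```

View pics/crop7.png

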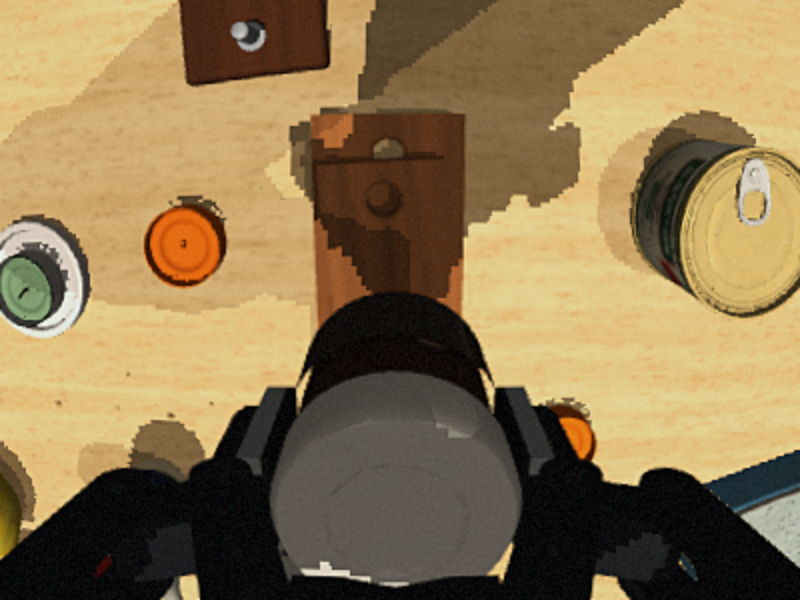

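The jar is held upright and lifted clear. I carry it to the larger dish.

>>> step_arm:
  plan: "0 0 0 0.02 0.013 0 0.35;0 0 0 0.05 0.035 0 0.35;0 0 0 0.08 0.058 0 0.35;0 0 0 0.11 0.08 0 0.35;0 0 0 0.14 0.102 0 0.35;0 0 0 0.165 0.12 0.02 0.35;0 0 0 0.18 0.131 0.04 0.35;0 0 0 0.185 0.134 0.05 0.35;0 0 0 0.185 0.134 0.05 0.35;0 0 0 0.185 0.134 0.05 0.35;0 0 0 0.185 0.134 0.05 0.35"

```text
time: 9.9
tcp_pos: [0.4668, 0.3828, 0.0906]
tcp_rot: [0.001, 3.141, -0.0]
ft_force: [1.1, -0.8, -1.3]
gripper_width: 0.579
gripper_force: 62.6
```

```bash
python3 - <<'E'
from h import *
from workcell import arm
c=snap(arm,"wrist","8");o=arm.get_obs();print(o["tcp_pos"],o["gripper_width"],o["ft_force"]);H,S,V=hs(c)
s=snap(arm,"side","8")
cv2.imwrite("pics/crop8.png",np.hstack([c["img"][80:380,160:480],cv2.resize(s["img"][265:365,270:380],None,fx=3,fy=3,interpolation=cv2.INTER_CUBIC)])[:,:,::-1])
E
```

```text
[0.46703666 0.38289785 0.09090467] 0.5821761503645329 [-0.05756288 -0.39194493 -2.07237595]
```

View pics/crop8.png

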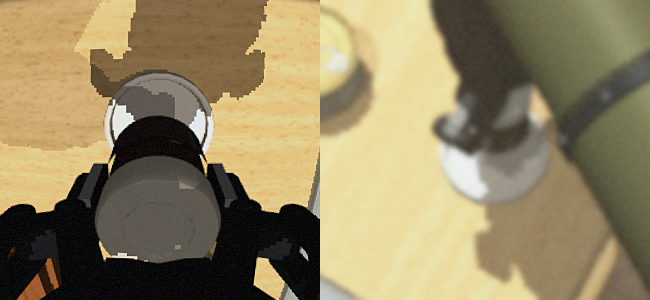

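The jar is over the dish centre (dish columns 105–213, jar about 157). I lower and release.

>>> step_arm:
  plan: "0 0 0 0 0.001 0.025 0.35;0 0 0 0 0.001 0.045 0.35;0 0 0 0 0.001 0.055 0.35;0 0 0 0 0.001 0.06 0.35;0 0 0 0 0.001 0.063 0.35;0 0 0 0 0.001 0.065 0.35;0 0 0 0 0.001 0.065 0.35;0 0 0 0 0.001 0.065 0.35"

```text
time: 10.67
tcp_pos: [0.4669, 0.3844, 0.0278]
tcp_rot: [-0.0, 3.139, 0.002]
ft_force: [-2.6, -3.7, 6.4]
gripper_width: 0.58
gripper_force: 63.3
```

>>> step_arm:
  plan: "0 0 0 0 0 0 0.62;0 0 0 0 0 0 0.68;0 0 0 0 0 0 0.8;0 0 0 0 0 0 0.9;0 0 0 0 0 0 1;0 0 0 0 0 0 1;0 0 0 0 0 -0.03 1;0 0 0 0 0 -0.07 1;0 0 0 0 0 -0.11 1;0 0 0 0 0 -0.15 1;0 0 0 0 0 -0.15 1;0 0 0 0 0 -0.15 1"

```text
time: 11.67
tcp_pos: [0.4666, 0.3854, 0.1785]
tcp_rot: [-0.0, 3.138, 0.008]
ft_force: [-1.0, 0.1, -0.8]
gripper_width: 1.004
gripper_force: 0.0
```

```bash
python3 - <<'E'
from h import *
from workcell import arm
c=snap(arm,"wrist","9");o=arm.get_obs();print(o["tcp_pos"],o["gripper_width"],o["ft_force"]);H,S,V=hs(c)
k=blob((S<60)&(V>90),(313,235));print("lid/dish blob",len(k),k.min(0),k.max(0),mc(plane(c,k,.075)))
go(arm,.644,.249,.14,90)
E
```

```text
[0.46575439 0.38470502 0.17562254] 0.9996525281647309 [ 0.56500114  0.62228948 -0.98494796]
lid/dish blob 228 [275. 140.] [355. 224.] [453.1 381.9  35.7]
row [0.12 0.04 0.  ] [-0.1782 -0.1358  0.0355] n>= 5.4 t 11.7 grip 1.0
```

>>> step_arm:
  plan: "0 0 0 -0.035 -0.027 0 1;0 0 0 -0.065 -0.05 0 1;0 0 0 -0.1 -0.077 0 1;0 0 0 -0.135 -0.104 0 1;0 0 0 -0.16 -0.124 0 1;0 0 0 -0.178 -0.136 0 1;0 0 0 -0.178 -0.136 0 1;0 0 0 -0.178 -0.136 0 1;0 0 0 -0.178 -0.136 0 1"

```text
time: 12.47
tcp_pos: [0.6431, 0.2482, 0.173]
tcp_rot: [-0.0, -3.139, 0.002]
ft_force: [-0.8, 0.3, 0.4]
gripper_width: 1.002
gripper_force: 0.0
```

```bash
python3 - <<'E'
from h import *
from workcell import arm
c=snap(arm,"wrist","10");s=snap(arm,"side","10");o=arm.get_obs();print(o["tcp_pos"],o["gripper_width"],o["ft_force"])
cv2.imwrite("pics/crop10.png",np.hstack([cv2.resize(c["img"][90:290,200:440],None,fx=3,fy=3)])[:,:,::-1])
E
```

```text
[0.64287216 0.24900439 0.17420315] 1.0002664664612522 [-0.06136161  0.41265138  0.09693232]
```

View pics/crop10.png

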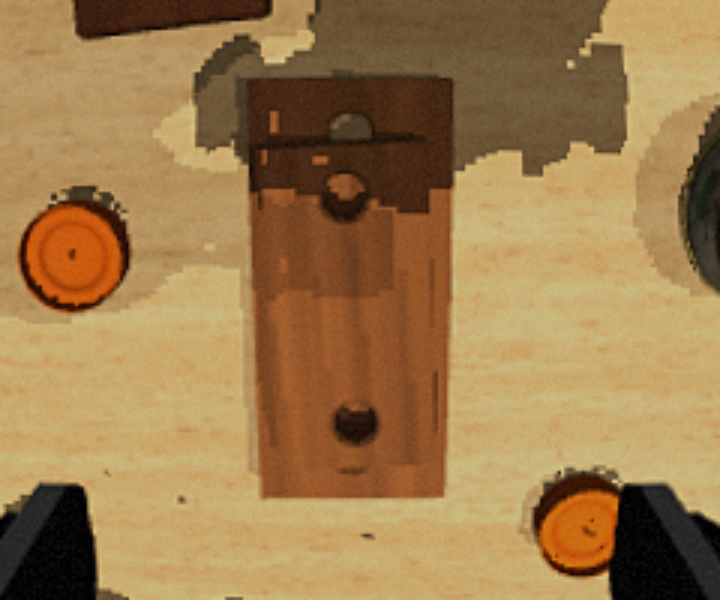

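The crop shows the bare trivets: short-board holes at crop (343,196) and (356,424), long-board corners at (247,79), (452,79), (443,497) and (262,497).

```bash
python3 - <<'E'
from h import *
c=load("wrist10");px=lambda *a:np.array(a)/3+[200,90]
h=plane(c,px((343,196),(356,424)),.036)*1000;print("short holes",h.round(1),"mid",h.mean(0),"yaw",np.degrees(np.arctan2(*(h[0]-h[1])[::-1]))-180,np.linalg.norm(h[0]-h[1]))
l=plane(c,px((247,79),(452,79),(443,497),(262,497)),.018)*1000;print("long",l.round(1),l.mean(0))
s=load("side10");H,S,V=hs(s)
cr=s["img"][180:350,240:470];cv2.imwrite("pics/crop11.png",cv2.resize(cr,None,fx=3.4,fy=3.4,interpolation=cv2.INTER_CUBIC)[...,::-1])
E
```

```text
short holes [[610.9 244. ]
 [685.  248. ]] mid [647.97339826 246.04600836] yaw -356.91300013500114 74.25434135980876
long [[575.6 213.5]
 [575.6 278.4]
 [721.1 279.3]
 [721.1 214.5]] [648.33954683 246.40812202]
```

View pics/crop11.png

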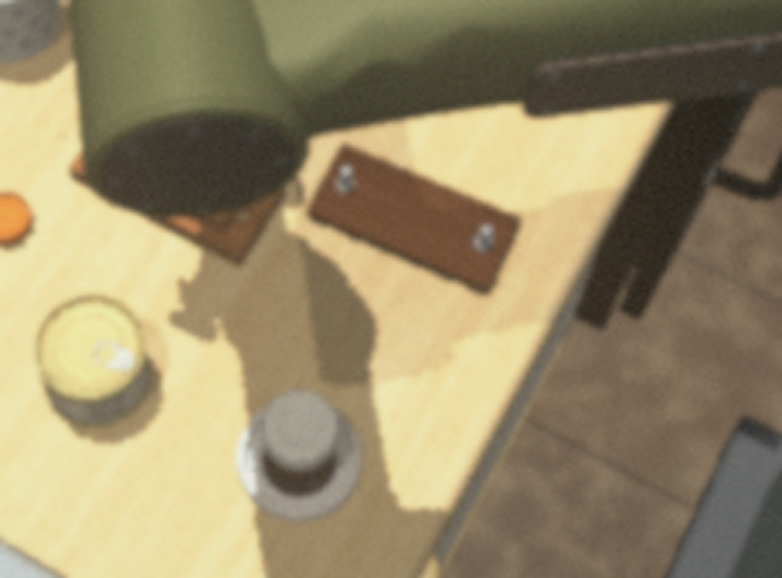

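The jar stands upright in the larger dish. Now the short trivet, at about (0.649, 0.2475) with yaw +3°.

>>> step_arm:
  plan: "0 0 -3.1 -0.006 -0.001 0.035 1;0 0 -3.1 -0.006 -0.001 0.07 1;0 0 -3.1 -0.006 -0.001 0.105 1;0 0 -3.1 -0.006 -0.001 0.135 1;0 0 -3.1 -0.006 -0.001 0.15 1;0 0 -3.1 -0.006 -0.001 0.154 1;0 0 -3.1 -0.006 -0.001 0.154 1;0 0 -3.1 -0.006 -0.001 0.154 0.75;0 0 -3.1 -0.006 -0.001 0.154 0.65;0 0 -3.1 -0.006 -0.001 0.154 0.55;0 0 -3.1 -0.006 -0.001 0.154 0.45;0 0 -3.1 -0.006 -0.001 0.154 0.35;0 0 -3.1 -0.006 -0.001 0.154 0.35;0 0 -3.1 -0.006 -0.001 0.154 0.35"

```text
time: 13.73
tcp_pos: [0.6509, 0.2481, 0.0236]
tcp_rot: [-0.085, 3.137, 0.003]
ft_force: [-1.8, 1.6, 6.2]
gripper_width: 0.588
gripper_force: 63.0
```

>>> step_arm:
  plan: "0 0 0 0 0 -0.01 0.35;0 0 0 0 0 -0.03 0.35;0 0 0 0 0 -0.06 0.35;0 0 0 0 0 -0.09 0.35;0 0 0 0 0 -0.1 0.35;0 0 0 0 0 -0.1 0.35;0 0 0 0 0 -0.1 0.35"

```text
time: 14.32
tcp_pos: [0.6497, 0.2475, 0.1215]
tcp_rot: [-0.085, 3.14, 0.002]
ft_force: [-0.6, -0.9, -1.6]
gripper_width: 0.59
gripper_force: 62.4
```

```bash
python3 - <<'E'
from h import *
from workcell import arm
c=snap(arm,"wrist","12");o=arm.get_obs();print(o["tcp_pos"],o["tcp_rot"],o["gripper_width"],o["ft_force"])
H,S,V=hs(c);cv2.imwrite("pics/crop12.png",cv2.resize(c["img"][90:390,160:480],None,fx=2,fy=2)[...,::-1])
# dark holes in the board
m=((H<20)&(S>90)&(V>25)).astype(np.uint8)
print("board bottom edge col scan", [ (y,np.flatnonzero(m[y,200:440])[[0,-1]]+200) for y in range(100,300,20) if m[y,200:440].any()])
go(arm,.4397,-.0572,.12,62.9)
E
```

```text
[0.6491497  0.24718284 0.11980903] [ 8.45071485e-02 -3.13884977e+00 -2.67163090e-04] 0.5875703946298856 [ 0.30228378 -0.31661925 -1.36405883]
board bottom edge col scan [(100, array([200, 418])), (120, array([200, 415])), (140, array([200, 439])), (160, array([200, 439])), (180, array([200, 439])), (200, array([200, 376])), (220, array([246, 375])), (240, array([262, 372])), (260, array([234, 370])), (280, array([200, 418]))]
row [-1.000e-02 -9.000e-02  3.018e+01] [ 2.255e-01 -2.927e-01  1.000e-04] n>= 8.9 t 14.4 grip 0.588
```

View pics/crop12.png

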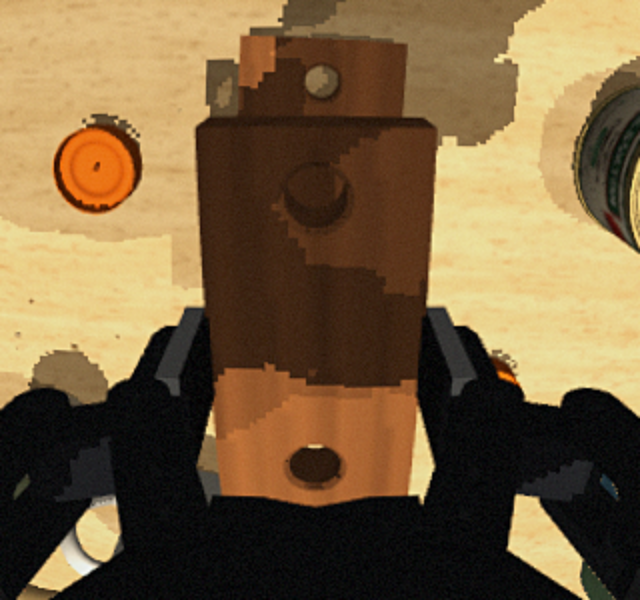

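The board is held level. Its hole centres are at crop (318,193) and (315,467), pixels (319,186.5) and (317.5,323.5).

```bash
python3 - <<'E'
from h import *
c=load("wrist12")
for z in(.131,.134,.137):
    h=plane(c,[(319,186.5),(317.5,323.5)],z)*1000;d=h[1]-h[0];print(z,h.round(1).tolist(),"mid",h.mean(0).round(1),"len",np.linalg.norm(d).round(1),"yaw",np.degrees(np.arctan2(d[1],d[0])).round(2))
E
```

```text
0.131 [[609.4, 244.8], [685.2, 248.3]] mid [647.3 246.5] len 75.9 yaw 2.6
0.134 [[608.6, 244.8], [682.7, 248.1]] mid [645.7 246.4] len 74.2 yaw 2.6
0.137 [[607.8, 244.7], [680.2, 248.0]] mid [644.  246.3] len 72.5 yaw 2.6
```

```bash
python3 - <<'E'
from h import *
from workcell import arm
go(arm,.51,-.094,.12,63.2)
E
```

```text
row [-1.000e-02 -9.000e-02  2.988e+01] [ 0.1573 -0.3332 -0.    ] n>= 8.8 t 14.4 grip 0.588
```

>>> step_arm:
  plan: "0 0 3 0.013 -0.028 0 0.35;0 0 7 0.03 -0.062 0 0.35;0 0 11 0.047 -0.098 0 0.35;0 0 15 0.064 -0.134 0 0.35;0 0 19 0.081 -0.17 0 0.35;0 0 23 0.098 -0.206 0 0.35;0 0 26 0.115 -0.242 0 0.35;0 0 28 0.132 -0.278 0 0.35;0 0 29.5 0.147 -0.311 0 0.35;0 0 29.9 0.157 -0.333 0 0.35;0 0 29.9 0.157 -0.333 0 0.35;0 0 29.9 0.157 -0.333 0 0.35;0 0 29.9 0.157 -0.333 0 0.35;0 0 29.9 0.157 -0.333 0 0.35"

```text
time: 15.53
tcp_pos: [0.5108, -0.093, 0.1199]
tcp_rot: [-0.726, -3.055, 0.0]
ft_force: [-0.1, -0.2, -1.6]
gripper_width: 0.589
gripper_force: 62.5
```

```bash
cat >> h.py <<'E'
def pins(c,seed,zt=.034):
    H,S,V=hs(c);k=blob((S>90)&(V<170)&(H<25),seed);b=np.zeros(V.shape,np.uint8);cv2.fillPoly(b,[cv2.convexHull(k.astype(np.int32))],1)
    print("slab",len(k),k.min(0),k.max(0),rect(plane(c,k,.012)))
    m=((b>0)&(S<70)&(V>80)).astype(np.uint8);N,l,st,ce=cv2.connectedComponentsWithStats(m)
    for i in range(1,N):
        if st[i,4]>8: print(st[i],ce[i].round(1),"mid-h",(plane(c,[ce[i]],.023)*1000).round(1))
E
python3 - <<'E'
from h import *
from workcell import arm
c=snap(arm,"wrist","13");o=arm.get_obs();print(o["tcp_pos"],o["tcp_rot"])
E=c["extrinsics"];f=200/np.tan(np.radians(float(c["fov_y"]))/2)
def proj(p):
    q=E[:3,:3]@p+E[:3,3];r=np.hypot(q[0],q[1]);t=np.arctan2(r,q[2]);return q[:2]/r*t*f+[c["cx"],c["cy"]]
p=proj(np.array([.4388,-.059,.012]));print("expect slab px",p,[proj(np.array(a)).round(1).tolist() for a in((.4063,-.0428,.034),(.4712,-.0751,.034))])
pins(c,p)
E
```

```text
[ 0.51095291 -0.09289322  0.12005811] [-7.25879302e-01 -3.05524929e+00  2.73554177e-04]
expect slab px [316.43516591 101.25920565] [[316.1, 51.7], [316.6, 149.6]]
slab 2407 [0. 0.] [478. 344.] (array([ 396.1, -219.2]), 559.2, 363.4, 54.3)
[223   0 105  42 628] [252.9  20.5] mid-h [[358. -73.]]
[459  22  10   6  23] [462.9  24.7] mid-h [[429.1  79.9]]
[452  26   6   3  13] [454.2  26.8] mid-h [[428.3  71.1]]
[429  28  21  12  89] [438.5  33.2] mid-h [[428.7  54.8]]
[406  44  14   7  42] [412.3  46.6] mid-h [[431.1  28.4]]
[311  49  16  16 139] [318.7  56.5] mid-h [[408.7 -41.9]]
[132  61  22  18  83] [142.6  69.2] mid-h [[ 340.2 -173.2]]
[ 175   65   87  179 4073] [220.  140.2] mid-h [[ 430.  -140.4]]
[214  64   8   7  28] [217.5  67.2] mid-h [[ 377.5 -114.5]]
[  1  69  40  64 565] [19.5 90. ] mid-h [[ 247.8 -330.3]]
[204  70   7   6  24] [207.4  72.8] mid-h [[ 376.9 -123.8]]
[436  79  18   9  83] [445.3  82.8] mid-h [[467.8  41.6]]
[422  85  10  10  36] [425.9  89. ] mid-h [[466.1  23.6]]
[434  97   4   4  12] [435.2  98.1] mid-h [[475.8  27.9]]
[417 104   4   4  11] [418.7 105.7] mi
[... 205 characters left out ...]
9  10  49] [425.5 160.6] mid-h [[ 5.188e+02 -3.000e-01]]
[381 163  12   9  30] [386.  167.5] mid-h [[509.6 -32.7]]
[ 77 164  96  88 353] [132.4 194.6] mid-h [[ 428.7 -242. ]]
[377 164  40  27 276] [393.6 175.8] mid-h [[518.5 -29.8]]
[378 175  46  26 346] [402.3 190.2] mid-h [[532.9 -27.8]]
[396 212  14   7  27] [402.1 215.1] mid-h [[553.  -36.2]]
[401 224   8   6  18] [403.9 226.1] mid-h [[562.9 -38.3]]
[374 236  16  12  73] [380.2 241.3] mid-h [[566.3 -62.3]]
[393 237  13  19 109] [398.3 246. ] mid-h [[578.2 -49.5]]
[241 279   8   8  38] [245.7 281.8] mid-h [[ 549.6 -187.6]]
[386 279   7   8  36] [388.4 282.1] mid-h [[608.6 -70.9]]
[366 323  10   9  48] [370.5 327.5] mid-h [[ 651.5 -106.1]]
```

>>> step_arm:
  plan: "0 0 0 0.02 0 0 0.35;0 0 0 0.045 0 0 0.35;0 0 0 0.065 0 0 0.35;0 0 0 0.0765 0 0.01 0.35;0 0 0 0.0765 0 0.035 0.35;0 0 0 0.0765 0 0.06 0.35;0 0 0 0.0765 0 0.073 0.35;0 0 0 0.0765 0 0.079 0.35;0 0 0 0.0765 0 0.083 0.35;0 0 0 0.0765 0 0.087 0.35;0 0 0 0.0765 0 0.087 0.35;0 0 0 0.0765 0 0.087 0.35;0 0 0 0.0765 0 0.087 0.35"

```text
time: 16.67
tcp_pos: [0.4432, -0.0591, 0.0346]
tcp_rot: [0.728, 3.055, 0.001]
ft_force: [0.1, 0.4, -0.7]
gripper_width: 0.585
gripper_force: 62.5
```

>>> step_arm:
  plan: "0 0 0 0 0 0.003 0.35;0 0 0 0 0 0.006 0.35;0 0 0 0 0 0.008 0.35;0 0 0 0 0 0.008 0.35;0 0 0 0 0 0.008 0.35"

```text
time: 17.08
tcp_pos: [0.4425, -0.0593, 0.0256]
tcp_rot: [-0.728, -3.056, 0.0]
ft_force: [0.4, 0.3, -0.7]
gripper_width: 0.59
gripper_force: 62.5
```

Both pins have engaged with no resistance. I go on down to the slab.

>>> step_arm:
  plan: "0 0 0 0 0 0.004 0.35;0 0 0 0 0 0.007 0.35;0 0 0 0 0 0.009 0.35;0 0 0 0 0 0.0105 0.35;0 0 0 0 0 0.012 0.35;0 0 0 0 0 0.012 0.35"

```text
time: 17.58
tcp_pos: [0.4431, -0.0594, 0.0175]
tcp_rot: [0.727, 3.055, -0.001]
ft_force: [-15.5, 3.7, 24.8]
gripper_width: 0.589
gripper_force: 65.3
```

>>> step_arm:
  plan: "0 0 0 0 0 -0.003 0.35;0 0 0 0 0 -0.003 0.35;0 0 0 0 0 -0.003 0.62;0 0 0 0 0 -0.003 0.7;0 0 0 0 0 -0.003 0.85;0 0 0 0 0 -0.003 1;0 0 0 0 0 -0.003 1;0 0 0 0 0 -0.03 1;0 0 0 0 0 -0.07 1;0 0 0 0 0 -0.11 1;0 0 0 0 0 -0.15 1;0 0 0 -0.02 0 -0.16 1;0 0 0 -0.02 0 -0.16 1;0 0 0 -0.02 0 -0.16 1"

```text
time: 18.75
tcp_pos: [0.4609, -0.0683, 0.174]
tcp_rot: [0.729, 3.056, 0.001]
ft_force: [-0.4, 0.7, -1.2]
gripper_width: 1.0
gripper_force: 0.0
```

```bash
python3 - <<'E'
from h import *
from workcell import arm
c=snap(arm,"wrist","14");o=arm.get_obs();print(o["tcp_pos"],o["tcp_rot"])
E=c["extrinsics"];f=200/np.tan(np.radians(float(c["fov_y"]))/2)
def proj(p):
    q=E[:3,:3]@p+E[:3,3];r=np.hypot(q[0],q[1]);t=np.arctan2(r,q[2]);return q[:2]/r*t*f+[c["cx"],c["cy"]]
p=proj(np.array([.4397,-.0575,.03]));print(p,hs(c)[0][int(p[1]),int(p[0])],hs(c)[1][int(p[1]),int(p[0])],hs(c)[2][int(p[1]),int(p[0])])
H,S,V=hs(c)
k=blob((S>100)&(H<20),p);print("board",len(k),k.min(0),k.max(0),rect(plane(c,k,.03)),rect(plane(c,k,.02)))
# pin tips inside
b=np.zeros(V.shape,np.uint8);cv2.fillPoly(b,[cv2.convexHull(k.astype(np.int32))],1);m=((b>0)&(S<70)&(V>80)).astype(np.uint8);N,l,st,ce=cv2.connectedComponentsWithStats(m)
for i in range(1,N):
    if st[i,4]>8: print(st[i],ce[i],(plane(c,[ce[i]],.034)*1000).round(1))
go(arm,.649,.2475,.17,90)
E
```

```text
[ 0.46014351 -0.0681887   0.17299606] [-7.28506379e-01 -3.05437661e+00  1.62021412e-05]
[318.6876718  162.03692798] 13 176 203
board 2702 [0. 0.] [506. 217.] (array([ 283.9, -151.7]), 672.9, 263.3, 55.5) (array([ 280. , -155.7]), 696.5, 272.6, 55.5)
[319   0   6   9  38] [321.34210526   3.86842105] [[308.1  11.8]]
[464   9  32  14 112] [478.92857143  15.98214286] [[373.9 153.1]]
[228  21  66  47 969] [263.1124871   48.48194014] [[322.1 -54. ]]
[332  25  10   7  25] [336.64  28.28] [[335.7  13.1]]
[466  43   9   6  29] [469.93103448  45.72413793] [[398.6 127.3]]
[443  45  22  12 102] [454.59803922  50.05882353] [[397.1 108.9]]
[370  51  71  41 651] [401.87096774  73.44854071] [[398.3  48.4]]
[420  69  21  10  55] [430.29090909  73.83636364] [[409.2  74.2]]
[  5  80  52  81 794] [ 27.96851385 106.03778338] [[ 193.7 -346.5]]
[430  85  13   8  35] [435.82857143  87.85714286] [[423.4  73.6]]
[411  90  18  12  89] [418.82022472  95.70786517] [[423.6  54.4]]
[353  93  16  13  57] [360.57894737  97.85964912] [[403.    3.2]]
[389  98   7   6  16] [391.75    99.9375] [[416.7  28.6]]
[110 100  
[... 197 characters left out ...]
7  12  12 100] [318.14 122.67] [[406.5 -41.3]]
[ 204  124   62   88 1633] [232.04654011 168.4531537 ] [[ 406.7 -132.9]]
[198 139  40  68 217] [216.46082949 172.32258065] [[ 402.5 -148.7]]
[375 152  10   6  24] [379.45833333 154.83333333] [[458.   -3.6]]
[368 157   6   4  10] [370.1 158.9] [[457.7 -13.2]]
[348 163  12   7  21] [353.85714286 166.28571429] [[457.2 -29.8]]
[267 165  17  17  94] [276.39361702 172.93617021] [[430.3 -97. ]]
[374 167   6   8  25] [376.48 169.92] [[469.8 -12.1]]
[348 172  26  13  92] [360.73913043 178.73913043] [[470.9 -29.1]]
[312 195  11  11  75] [317.74666667 200.57333333] [[471.8 -74.7]]
row [ -0.    -0.09 -26.83] [-0.026   0.3669  0.0028] n>= 8.8 t 18.8 grip 1.0
```

Both pin tips show in the board's holes, at (318,123) and (318,201). The short trivet is down. Now I return for the long one.

>>> step_arm:
  plan: "0 0 -4 -0.003 0.035 0 1;0 0 -8 -0.006 0.075 0 1;0 0 -12 -0.009 0.115 0 1;0 0 -16 -0.012 0.155 0 1;0 0 -20 -0.015 0.195 0 1;0 0 -23 -0.018 0.235 0 1;0 0 -25 -0.021 0.275 0 1;0 0 -26.8 -0.023 0.315 0 1;0 0 -26.8 -0.026 0.345 0 1;0 0 -26.8 -0.026 0.367 0 1;0 0 -26.8 -0.026 0.367 0 1;0 0 -26.8 -0.026 0.367 0 1"

```text
time: 19.8
tcp_pos: [0.6483, 0.2485, 0.1711]
tcp_rot: [0.002, -3.138, 0.003]
ft_force: [-0.2, -0.2, -0.1]
gripper_width: 1.001
gripper_force: 0.0
```

```bash
python3 - <<'E'
from h import *
from workcell import arm
c=snap(arm,"wrist","15");s=snap(arm,"side","15");o=arm.get_obs();print(o["tcp_pos"],o["tcp_rot"])
H,S,V=hs(c)
for t in(14,15,16,17):
    m=cv2.morphologyEx(((S>105)&(H<t)).astype(np.uint8),cv2.MORPH_OPEN,np.ones((5,5)))
    k=blob(m,(317,190));print(t,len(k),k.min(0),k.max(0),rect(plane(c,k,.018)))
# hole candidates: non-board spots inside
b=np.zeros(V.shape,np.uint8);cv2.fillPoly(b,[cv2.convexHull(k.astype(np.int32))],1)
for y in(100,115,130,150,170,190,210,230,250): print(y,[tuple(int(a[y,x]) for a in(H,S,V)) for x in(270,276,282,290,317,340,350,356,362)])
E
```

```text
[0.64849069 0.24716431 0.1729373 ] [ 1.03103597e-04 -3.14015263e+00  1.50866428e-03]
14 424 [282. 112.] [350. 251.] (array([647.9, 245.9]), 143.3, 64.7, 0.3)
15 406 [282. 111.] [351. 251.] (array([647.4, 246. ]), 144.1, 65.5, 0.2)
16 409 [282. 111.] [351. 252.] (array([648. , 245.9]), 145.3, 65.7, 0.2)
17 410 [281. 110.] [351. 252.] (array([647.6, 245.6]), 146.1, 67.0, 0.2)
100 [(18, 118, 182), (18, 120, 183), (18, 120, 183), (18, 123, 176), (17, 119, 111), (17, 125, 110), (17, 134, 105), (17, 125, 108), (17, 129, 109)]
115 [(17, 124, 74), (18, 118, 99), (13, 164, 67), (12, 184, 140), (11, 184, 65), (12, 186, 74), (13, 177, 69), (17, 119, 111), (17, 119, 114)]
130 [(18, 128, 106), (18, 130, 106), (13, 155, 69), (12, 185, 73), (17, 129, 93), (13, 184, 72), (11, 169, 71), (18, 130, 108), (18, 130, 104)]
150 [(18, 121, 181), (18, 117, 185), (17, 130, 141), (13, 186, 85), (12, 183, 141), (11, 176, 74), (14, 164, 81), (20, 115, 201), (20, 113, 201)]
170 [(18, 126, 178), (18, 128, 176), (17, 135, 166), (13, 183, 117), (12, 186, 118), (12, 184, 150), (15, 150, 163), (20, 112, 202), (19, 123, 201)]
190 [(22, 99, 203), (21, 103, 201), (18, 118, 182), (12, 182, 140), (12, 183, 142), (12, 184, 150), (17, 137, 166), (20, 114, 203), (20, 112, 202)]
210 [(20, 121, 201), (20, 119, 201), (18, 126, 180), (12, 182, 143), (12, 183, 146), (12, 185, 150), (19, 120, 192), (20, 111, 200), (20, 106, 202)]
230 [(18, 127, 201), (19, 120, 202), (18, 126, 178), (12, 182, 143), (16, 143, 160), (12, 184, 147), (20, 113, 200), (18, 127, 200), (19, 121, 203)]
250 [(20, 112, 202), (20, 112, 201), (21, 110, 202), (12, 186, 141), (11, 182, 143), (12, 184, 147), (21, 107, 202), (23, 101, 202), (22, 105, 201)]
```

```bash
cat >> h.py <<'E'
def board(c,seed,z,hue=16):
    H,S,V=hs(c);m=cv2.morphologyEx(((S>105)&(H<hue)).astype(np.uint8),cv2.MORPH_OPEN,np.ones((3,3)));k=blob(m,seed)
    print("board",len(k),k.min(0),k.max(0),rect(plane(c,k,z)))
    b=np.zeros(V.shape,np.uint8);cv2.fillPoly(b,[k.astype(np.int32)],1);b=cv2.erode(b,np.ones((5,5)));q=((b>0)&(m==0)).astype(np.uint8)
    N,l,st,ce=cv2.connectedComponentsWithStats(q)
    for i in range(1,N):
        if st[i,4]>25:print("hole?",st[i],ce[i].round(1),(plane(c,[ce[i]],z)*1000).round(1))
E
python3 - <<'E'
from h import *
from workcell import arm
print("long");board(load("wrist15"),(317,190),.018)
print("short seated");board(load("wrist14"),(318,162),.030)
go(arm,.6488,.2472,.02,90.2)
E
```

```text
long
board 409 [281. 111.] [351. 252.] (array([648. , 245.7]), 145.3, 66.4, 0.2)
hole? [310 123  14  13 135] [316.3 128.7] [[592.7 245.7]]
hole? [313 230   9   7  47] [317.2 233.5] [[699.1 246.7]]
short seated
board 321 [289. 106.] [345. 216.] (array([439.6, -59.2]), 105.7, 51.5, -26.8)
hole? [312 117  13  13 143] [318.2 123. ] [[406.9 -41.5]]
hole? [312 195  12  11 104] [317.8 199.7] [[472.1 -74.8]]
row [-0.05 -0.08 -0.2 ] [-0.0005  0.0002  0.1529] n>= 3.7 t 19.9 grip 1.002
```

The short trivet's outline at seated height measures 105.7 x 51.5 mm and is centred on the pins, so it is home. I grip the long trivet.

>>> step_arm:
  plan: "0 0 -0.2 -0.0005 0 0.035 1;0 0 -0.2 -0.0005 0 0.075 1;0 0 -0.2 -0.0005 0 0.11 1;0 0 -0.2 -0.0005 0 0.14 1;0 0 -0.2 -0.0005 0 0.16 1;0 0 -0.2 -0.0005 0 0.168 1;0 0 -0.2 -0.0005 0 0.17 1;0 0 -0.2 -0.0005 0 0.17 1;0 0 -0.2 -0.0005 0 0.17 0.85;0 0 -0.2 -0.0005 0 0.17 0.75;0 0 -0.2 -0.0005 0 0.17 0.65;0 0 -0.2 -0.0005 0 0.17 0.55;0 0 -0.2 -0.0005 0 0.17 0.5;0 0 -0.2 -0.0005 0 0.17 0.5;0 0 -0.2 -0.0005 0 0.17 0.5"

```text
time: 21.15
tcp_pos: [0.651, 0.2482, 0.0073]
tcp_rot: [-0.006, 3.138, 0.003]
ft_force: [-1.9, -0.5, 6.6]
gripper_width: 0.744
gripper_force: 66.4
```

>>> step_arm:
  plan: "0 0 0 0 0 -0.01 0.5;0 0 0 0 0 -0.03 0.5;0 0 0 0 0 -0.06 0.5;0 0 0 0 0 -0.09 0.5;0 0 0 0 0 -0.12 0.5;0 0 0 0 0 -0.12 0.5;0 0 0 0 0 -0.12 0.5"

```text
time: 21.73
tcp_pos: [0.6508, 0.2483, 0.1277]
tcp_rot: [-0.006, 3.137, 0.005]
ft_force: [-0.4, 0.5, -1.7]
gripper_width: 0.741
gripper_force: 66.2
```

```bash
python3 - <<'E'
from h import *
from workcell import arm
c=snap(arm,"wrist","16");o=arm.get_obs();print(o["tcp_pos"],o["tcp_rot"],o["gripper_width"],o["ft_force"])
board(c,(317,190),o["tcp_pos"][2]+.0145)
go(arm,.482+.109,.178+.008,.12,94.4)
E
```

```text
[0.64974412 0.24797766 0.12497345] [-5.41476191e-03  3.14054676e+00  2.81519743e-03] 0.744956986082615 [-0.26938338 -0.07315289 -2.77775585]
board 744 [240. 107.] [393. 345.] (array([638.9, 247. ]), 126.6, 65.4, 0.1)
hole? [303 132  29  27 598] [317.1 144.9] [[591.7 246.8]]
row [ 0.1   0.06 -4.2 ] [ 0.059  -0.0618  0.0048] n>= 2.1 t 21.8 grip 0.745
```

```bash
python3 - <<'E'
from h import *
from workcell import arm
c=load("wrist16");print((plane(c,[(317.1,144.9)],.1365)*1000).round(1))
go(arm,.6186,.189,.22,94.4)
E
```

```text
[[592.  246.8]]
row [ 0.1   0.06 -4.2 ] [ 0.0312 -0.0587 -0.0952] n>= 2.8 t 21.8 grip 0.745
```

>>> step_arm:
  plan: "0 0 -1.4 0.01 -0.02 -0.03 0.5;0 0 -2.8 0.02 -0.04 -0.06 0.5;0 0 -4.2 0.031 -0.059 -0.095 0.5;0 0 -4.2 0.031 -0.059 -0.095 0.5;0 0 -4.2 0.031 -0.059 -0.095 0.5;0 0 -4.2 0.031 -0.059 -0.095 0.5;0 0 -4.2 0.031 -0.059 -0.095 0.5"

```text
time: 22.37
tcp_pos: [0.6181, 0.1887, 0.216]
tcp_rot: [0.121, -3.135, 0.002]
ft_force: [0.5, 0.3, -1.5]
gripper_width: 0.744
gripper_force: 66.9
```

```bash
cat >> h.py <<'E'
def proj(c,p):
    E=c["extrinsics"];f=200/np.tan(np.radians(float(c["fov_y"]))/2);q=E[:3,:3]@np.array(p)+E[:3,3];r=np.hypot(q[0],q[1]);t=np.arctan2(r,q[2]);return q[:2]/r*t*f+[float(c["cx"]),float(c["cy"])]
def spots(c,ps,z=.034):
    H,S,V=hs(c);m=((S<75)&(V>75)).astype(np.uint8);N,l,st,ce=cv2.connectedComponentsWithStats(m)
    for p in ps:
        e=proj(c,(*p,z))
        for i in range(1,N):
            if st[i,4]>8 and np.linalg.norm(ce[i]-e)<14:print("exp",e.round(1),st[i],ce[i].round(1),"mid",(plane(c,[ce[i]],.023)*1000).round(1))
E
python3 - <<'E'
from h import *
from workcell import arm
c=snap(arm,"wrist","17");o=arm.get_obs();t=o["tcp_pos"];print(t,o["tcp_rot"],o["gripper_width"])
spots(c,[(.428,.1735),(.538,.182)])
H,S,V=hs(c);e=proj(c,(.46,.177,.012));print(e,[int(a[int(e[1]),int(e[0])]) for a in(H,S,V)])
board(c,e,.012)
E
```

```text
[0.6182141  0.18868077 0.21597379] [ 1.20891650e-01 -3.13511443e+00  2.41333554e-03] 0.7436976632934366
exp [318.3   2.5] [315   2  13  15 111] [321.1   9.3] mid [[432.  176.9]]
exp [318.3 103.5] [318 100  10   8  67] [322.5 103.7] mid [[537.6 186.4]]
[319.20958306  35.36531097] [9, 179, 84]
board 978 [240.   0.] [393. 345.] (array([646.6, 181.3]), 461.9, 192.3, 3.7)
hole? [315   2  13  15 144] [321.1   9.5] [[428.6 176.7]]
hole? [316  99  13   9  88] [321.6 103.7] [[537.5 185.6]]
hole? [302 132  30  27 621] [316.6 145.1] [[584.2 183.7]]
```

Wide-stand pins are at pixels (321,9) and (322.5,104), while the held hole's column is 316.6. The board must go about 4.4 mm to +y of the tool and turn slightly. I move nearer and look again.

>>> step_arm:
  plan: "0 0 -0.5 0.02 0.0044 0.02 0.5;0 0 -0.5 0.04 0.0044 0.05 0.5;0 0 -0.5 0.052 0.0044 0.085 0.5;0 0 -0.5 0.052 0.0044 0.09 0.5;0 0 -0.5 0.052 0.0044 0.09 0.5;0 0 -0.5 0.052 0.0044 0.09 0.5;0 0 -0.5 0.052 0.0044 0.09 0.5"

```text
time: 23.0
tcp_pos: [0.5684, 0.1895, 0.1313]
tcp_rot: [-0.134, 3.135, 0.001]
ft_force: [0.1, 0.5, -0.8]
gripper_width: 0.743
gripper_force: 66.9
```

```bash
python3 - <<'E'
from h import *
from workcell import arm
c=snap(arm,"wrist","18");o=arm.get_obs();t=o["tcp_pos"];M=R.from_rotvec(o["tcp_rot"]).as_matrix();print(t,o["tcp_rot"],o["gripper_width"])
spots(c,[(.43,.178)])
H,S,V=hs(c)
board(c,(317,80),.012)
from h import *
def rel(px,z): 
    p=np.r_[plane(c,[px],z)[0],z]-t;return (M.T@p*1000).round(1)
np.save("pics/t18.npy",np.c_[M,t])
N=0
m=((S<75)&(V>75)).astype(np.uint8);n,l,st,ce=cv2.connectedComponentsWithStats(m)
for i in range(1,n):
    if st[i,4]>20 and 270<ce[i][0]<370 and ce[i][1]<200:print(st[i],rel(ce[i],.023),rel(ce[i],.034))
# slab side edges
for y in range(10,110,15):
    r=np.flatnonzero((H[y,200:440]<16)&(S[y,200:440]>105))+200
    if len(r):print(y,r[0],r[-1],rel((r[0],y),.012)[:2],rel((r[-1],y),.012)[:2])
E
```

```text
[0.56839905 0.18951814 0.13130003] [-1.34010782e-01  3.13525400e+00  2.10829253e-03] 0.7478355151898156
exp [319.4  26.2] [310  23  17  18 190] [318.   31.6] mid [[431.7 177.1]]
board 921 [240.  15.] [393. 345.] (array([580.1, 188.7]), 334.5, 132.0, 5.0)
hole? [310  22  17  19 239] [318.1  31.8] [[429.2 176.9]]
hole? [312 154  12   5  48] [317.1 156. ] [[535.  185.2]]
[310  23  17  18 190] [137.6  -0.9 107.8] [134.8  -0.9  96.8]
25 280 357 [147.  -32.4] [147.1  31.5]
40 280 356 [133.6 -32.3] [133.6  30.6]
55 280 357 [120.4 -32.3] [120.5  31.4]
70 279 356 [107.5 -33.1] [107.5  30.6]
85 279 356 [ 94.7 -33.2] [94.7 30.6]
100 279 356 [ 82.  -33.3] [82.  30.7]
```

>>> step_arm:
  plan: "0 0 0.3 0.02 0 0 0.5;0 0 0.3 0.045 0 0 0.5;0 0 0.3 0.07 0 0 0.5;0 0 0.3 0.0813 0 0.01 0.5;0 0 0.3 0.0813 0 0.035 0.5;0 0 0.3 0.0813 0 0.06 0.5;0 0 0.3 0.0813 0 0.075 0.5;0 0 0.3 0.0813 0 0.083 0.5;0 0 0.3 0.0813 0 0.088 0.5;0 0 0.3 0.0813 0 0.092 0.5;0 0 0.3 0.0813 0 0.094 0.5;0 0 0.3 0.0813 0 0.094 0.5;0 0 0.3 0.0813 0 0.094 0.5"

```text
time: 24.13
tcp_pos: [0.4862, 0.1823, 0.0357]
tcp_rot: [-0.126, 3.138, 0.001]
ft_force: [0.8, 0.7, -1.9]
gripper_width: 0.744
gripper_force: 66.9
```

>>> step_arm:
  plan: "0 0 0 0 0 0.003 0.5;0 0 0 0 0 0.006 0.5;0 0 0 0 0 0.009 0.5;0 0 0 0 0 0.009 0.5;0 0 0 0 0 0.009 0.5"

```text
time: 24.55
tcp_pos: [0.4855, 0.1818, 0.0255]
tcp_rot: [0.126, -3.139, 0.001]
ft_force: [0.4, -0.7, -1.1]
gripper_width: 0.737
gripper_force: 66.9
```

>>> step_arm:
  plan: "0 0 0 0 0 0.003 0.5;0 0 0 0 0 0.005 0.5;0 0 0 0 0 0.007 0.5;0 0 0 0 0 0.009 0.5;0 0 0 0 0 0.009 0.5;0 0 0 0 0 0.009 0.5"

```text
time: 25.05
tcp_pos: [0.486, 0.182, 0.0192]
tcp_rot: [-0.127, 3.138, -0.0]
ft_force: [-8.7, -1.8, 13.7]
gripper_width: 0.743
gripper_force: 68.6
```

>>> step_arm:
  plan: "0 0 0 0 0 -0.001 0.5;0 0 0 0 0 -0.001 0.76;0 0 0 0 0 -0.001 0.82;0 0 0 0 0 -0.001 0.9;0 0 0 0 0 -0.001 1;0 0 0 0 0 -0.001 1;0 0 0 0 0 -0.03 1;0 0 0 0 0 -0.07 1;0 0 0 0 0 -0.11 1;0 0 0 0 0 -0.15 1;0 0 0 -0.02 0 -0.18 1;0 0 0 -0.02 0 -0.2 1;0 0 0 -0.02 0 -0.2 1;0 0 0 -0.02 0 -0.2 1"

```text
time: 26.22
tcp_pos: [0.5061, 0.1839, 0.2177]
tcp_rot: [-0.126, 3.138, 0.002]
ft_force: [-0.2, 1.0, -0.6]
gripper_width: 0.999
gripper_force: 0.0
```

```bash
python3 - <<'E'
from h import *
from workcell import arm
c=snap(arm,"wrist","19");o=arm.get_obs();print(o["tcp_pos"],o["ft_force"],o["gripper_width"])
board(c,proj(c,(.484,.18,.03)),.030)
spots(c,[(.428,.1755),(.538,.184)])
# others
H,S,V=hs(c)
for n,p,z in(("tea",(.65,.061,.022),.022),):
    e=proj(c,p);print(e)
    k=blob((H>35)&(H<90)&(S>40)&(V>50),e);print(n,len(k),k.min(0),k.max(0),mc(plane(c,k,z)))
k=blob((S<45)&(V>90),proj(c,(.65,.035,.009)));print("candle",mc(plane(c,k,.009)),len(k))
s=snap(arm,"side","19")
d=cv2.absdiff(cv2.GaussianBlur(load("side0")["img"],(5,5),0),cv2.GaussianBlur(s["img"],(5,5),0)).max(2)
print("tin diff",d[268:302,250:286].mean(),"timer diff",d[136:162,362:388].mean(),"ref diff",d[300:340,220:250].mean())
E
```

```text
[0.50548187 0.18367358 0.21617485] [-0.08599241 -0.55302859 -0.79867915] 1.0015688801969123
board 377 [285.  89.] [348. 220.] (array([483.6, 180.2]), 145.3, 66.7, 4.7)
hole? [312 100  12  12 112] [317.2 105.9] [[429.6 176.5]]
hole? [312 200  11  11  88] [317.2 204.6] [[537.5 185.1]]
exp [316.4 104.3] [316 104   5   5  19] [317.8 105.9] mid [[429.5 177.2]]
exp [316.1 206. ] [315 204   7   7  40] [317.8 206.9] mid [[542.5 186.2]]
[216.03358134 276.63445317]
tea 1 [444. 379.] [444. 379.] [843.8 432.3   0. ]
candle [629.9  41.7  14.6] 34
tin diff 3.7516339869281046 timer diff 96.2085798816568 ref diff 4.2316666666666665
```

The long trivet is home: its outline at seated height is 145 x 67 mm and both pins show in the holes. I take one last look at the timer, tea light and jar from above.

>>> step_arm:
  plan: "0 0 0 -0.01 -0.035 0 1;0 0 0 -0.02 -0.07 0 1;0 0 0 -0.02 -0.105 0 1;0 0 0 -0.02 -0.14 0 1;0 0 0 -0.02 -0.16 0 1;0 0 0 -0.02 -0.16 0 1;0 0 0 -0.02 -0.16 0 1"

```text
time: 26.9
tcp_pos: [0.5379, 0.0246, 0.2154]
tcp_rot: [0.123, -3.137, 0.001]
ft_force: [0.7, -0.1, 0.5]
gripper_width: 1.007
gripper_force: 0.0
```

```bash
python3 - <<'E'
from h import *
from workcell import arm
c=snap(arm,"wrist","20");o=arm.get_obs();print(o["tcp_pos"])
for n,q in(("start",load("wrist1")),("now",c)):
    H,S,V=hs(q);k=blob(((H<6)|(H>174))&(S>150)&(V>90),proj(q,(.588,-.085,.05)));print("timer",n,len(k),mc(plane(q,k,.045)))
H,S,V=hs(c);k=blob((H>35)&(H<90)&(S>40)&(V>50),proj(c,(.65,.06,.022)));print("tea",len(k),k.min(0),k.max(0),mc(plane(c,k,.022)))
k=blob((S<45)&(V>90),proj(c,(.625,.05,.009)));print("candle",len(k),mc(plane(c,k,.009)))
s=snap(arm,"side","20");H,S,V=hs(s)
k=blob((S<45)&(V>90),(328,320));print("jar+dish",len(k),k.min(0),k.max(0));
k=blob((S<60)&(V>120),proj(s,(0,0,0))*0+[326,306]) if 0 else k
z=load("side10")["img"].astype(int);print("jar region change since viewed",np.abs(cv2.GaussianBlur(s["img"],(5,5),0).astype(int)-cv2.GaussianBlur(load("side10")["img"],(5,5),0)).max(2)[292:335,308:348].mean())
E
```

```text
[0.53793003 0.02551144 0.21557868]
timer start 120 [585.6 -86.9  31.2]
timer now 140 [587.6 -85.2  30.7]
tea 75 [325. 256.] [353. 279.] [649.3  58.4  17.8]
candle 130 [649.  59.  32.]
jar+dish 100 [310. 295.] [345. 332.]
jar region change since viewed 46.88546511627907
```

```bash
python3 - <<'E'
from h import *
from workcell import arm
s=load("side10");p=np.array([(300,430)])/3.4+[240,180];print("jar lid (side10)",plane(s,p,.075)*1000)
s=load("side20");H,S,V=hs(s);k=blob((S<45)&(V>90),(328,306));c=plane(s,k,.013);print("blob dish",mc(c),mc(plane(s,k[k[:,1]<312],.075)))
E
```

```text
jar lid (side10) [[462.62111053 388.62680564]]
blob dish [466.  383.   44.9] [459.6 397.   38.1]
```

The jar's lid centre is within about 7 mm of the dish centre at (466, 384), and everything else is in place. I hand in the job.

```bash
python3 -c "
from workcell import arm
print(arm.finish_job())"
```

```text
the job is handed in; nothing more can be done
None
```

I handed the job in at about 27 s: tea light and jar upright in their dishes, both trivets down over their pins, timer not moved and the tin's image unchanged; the hand-in gave no verdict.

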